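# Pack the chilled clam crate, heavy things lowest

## Robot

A 6-joint arm with a two-finger parallel gripper is mounted at the origin on the work surface. World frame = base frame: x ahead of the robot, y to its left, z up, the work surface at z = 0. Lengths are in mm, angles in rad, forces in N, time in s.
With the tool pointing down it reaches from about 275 to 850 mm from the base axis. Payload 5.2 kg.
Tool frame: the origin (TCP) lies on the centre line of the jaws, within the pads' length; the fingertips stand 8 mm ahead of it and the grasp point (between the pads) lies 11 mm behind it; z points along the fingers, y is the line along which they close (so a half turn about z gives the same grasp; the last joint's range is limited). The gripper opens to 85 mm and grips with 20 to 120 N. Pads are 22 mm wide; open, the fingers measure 114 mm over their backs; the gripper's body (76 mm by 85 mm) begins 54 mm behind the grasp point. The pads swing forward as they close: fully open they stand 13 mm farther back than shut.
Start: joints at [-0.203, 0.259, 1.535, -0, 1.348, -0.203], TCP at [550.005, 0.023, 239.31] pointing down, gripper open.
Joint ranges: [-3.14, 3.14], [-0.91, 2.08], [0.19, 2.58], [-1.22, 4.36], [0.22, 2.71], [-3.12, 3.12]. Speed limits (rad/s): [2.57, 2.57, 3.14, 3.14, 3.14, 3.14].

## Interface

Orientations are given as a rotation vector (axis times angle).
In Python, from rig import arm gives the robot as it stands.
- The arm moves only by the tool send_rows, never from a script. Its arguments are lists of equal length, an entry for each row: "turn": the turn, a rotation vector about the tool's x, y, z in rad, a list of three; "dp": the shift along the tool's x, y, z in m, a list of three; "gripper": the opening, from 0 (shut) to 1 (fully open). A call has 1 to 5 rows; each row is the pose to reach, as a shift and turn from the pose commanded when the call began, along the tool's axes at that moment; what a row does not reach only later rows make up. A row lasts 1/10 s, in which the tool goes at most 50 mm and 8.59 degrees, less where a joint would pass 70% of its speed; a pose out of reach is approached as far as the arm can. A call with a gripper value outside its range is refused whole. The fingers move at their own pace and stop on an object; the grip force is fixed at half the most. Time passes only in rows, so rows that repeat a pose let the fingers close. It gives the time, the measured TCP pose, the force, the opening and the grip force at its end, in the units of the state.
- arm.get_state(): the state, without advancing time (a new reading comes with each control period).
- arm.snapshot(name): name is "scene" or "side" or "wrist"; returns a dict with "color" (400x640x3 uint8, red, green, blue), "fx", "fy", "cx", "cy" (pixels), "rvec" (rotation vector, rad) and "tvec" (3), from world to camera coordinates, as OpenCV has them. Camera axes: x right, y down, z forward; pixel columns grow to the right and rows downward; lengths in mm; the calibration is good to about 2 mm. A picture is of the moment at which its call begins. There is no depth.
- arm.sign_off(): hands the job in; it is judged then, once.
The state is a dict: "time": time; "joint_pos": joint angles; "qd": joint speeds; "tau": joint torques, N m; "tool_pos": TCP position; "tool_rot": TCP orientation; "ft_force": force on the tool from outside, world axes, zero at the start; "torque": the same for the moment, N m; "width": opening from 0.0 (shut) to 1.0 (fully open); "finger_force": force on a finger pad.
Only numpy, scipy, OpenCV 4.12 (cv2) and the standard library are available. Lean on these libraries where they do the work, as an engineer would, in place of code of your own. Each camera call takes 0.05 s, during which the arm holds its last target. There are 200 camera calls.

## Task

Pack the wooden crate with the heavy things lowest: lay the blue freezer block centred on the yellow mat and the red tin centred on the green mat, both in line with the crate. Then lay the divider board flat across the two, centred in the crate and along it, and last stand the clam punnet upright on the middle of the board, long side along the board; set the punnet down rather than dropping it. Leave everything released and at rest.

Things in the scene. Friction and masses are not known exactly. Their poses are not given: they have to be found in the camera images.
- ice_mid (a point): Freezer block: solid blue plastic block with pale ribs on top, 78 x 58 x 30 mm (x, y, z), about 160 g, loose, lying flat on the table. The point is its centre, 15 mm above its underside. x is its long direction, z up.
- tin_mid (a point): Tin of clams: red rectangular tin with a bare steel panel on top, 74 x 56 x 30 mm (x, y, z), about 260 g, loose, lying flat on the table. The point is its centre, 15 mm above its underside. x is its long direction, z up.
- board_mid (a point): Divider board: flat plywood board with two dark cross strips, 160 x 58 x 12 mm (x, y, z), about 75 g, loose, lying flat on the table. The point is its centre, 6 mm above its underside. x is its long direction, z up.
- punnet_mid (a point): Clam punnet: small pale wooden punnet with six clams fixed in it showing at the top, walls 84 x 56 x 36 mm (x, y, z; the clams stand 3 mm higher), about 75 g, loose, standing on the table. The point is its centre, 18 mm above its underside. x is its long direction, z up.
- crate: Open wooden crate with one yellow and one green mat on its floor, fixed to the table; outside 212 x 162 mm (x, y) and 50 mm high, walls 6 mm thick, inside 200 x 150 mm. Origin: centre of its underside, on the table. Its inner floor is 6 mm above that. x is its long direction, z up.
- mat_yellow: Yellow mat fixed on the crate floor at one end, 82 x 62 x 3 mm (x, y, z), its long side along the crate's. Centre 50 mm from the crate's centre along the crate's x, at either end. Origin: centre of its underside, 6 mm above the table; its top is 9 mm above the table.
- mat_green: Green mat fixed on the crate floor at the other end, same size and set the same way as the yellow one; its top is 9 mm above the table.
There are look-alikes about, which are no part of the job. Leave any purple look-alike of the part that bears ice_mid alone.

How it is judged:
By the outcome, as a careful person would: the job done as asked, in the order asked, and still so for the second after the job is handed in, with the robot touching nothing.
It also fails if it takes over 128 s, if anything falls off the work surface, if the arm or the gripper's body presses on something with over 40 N, if the wrist force passes 120 N, or if a joint passes its speed limit or range.

## Working session

There is one attempt and no reset: what is moved stays moved. The work goes in short steps, Python scripts to look and compute and a tool call to move; the robot and the scene stay as the last step left them, time stands still between calls to the robot, and variables do not carry over. Pictures are saved under pics/ and viewed, at most 15 in all, crops included, and the job is handed in when it is done.

Besides the shell and the picture viewer there is one more tool, called after "Request:" as name(argument=value, ...) on one line, values as JSON. send_rows: Moves the arm, as the interface text tells. Its arguments: {"type":"object","properties":{"turn":{"type":"array"},"dp":{"type":"array"},"gripper":{"type":"array"}},"required":["turn","dp","gripper"]}

```bash
ls; mkdir -p pics; python3 - <<'E'
from rig import arm
import cv2
print(arm.get_state())
for n in("scene","side"):
    s=arm.snapshot(n);cv2.imwrite(f"pics/{n}0.png",s["color"][:,:,::-1]);print({k:v for k,v in s.items() if k!="color"})
E
```

```text
pics
{'time': 0.0, 'joint_pos': array([-2.02799947e-01,  2.59372020e-01,  1.53612313e+00, -1.91810154e-05,
        1.34797939e+00, -2.02777604e-01]), 'qd': array([ 0.00234721,  0.00089236,  0.00021535, -0.001172  ,  0.00051212,
       -0.00088732]), 'tau': array([ 1.06436883e-04, -4.46029150e+01, -2.90570551e+01, -7.42485804e-05,
        1.18754001e-02, -2.51378208e-05]), 'tool_pos': array([5.49473932e+02, 1.25068210e-01, 2.38442987e+02]), 'tool_rot': array([-2.22035735e+00, -2.22031720e+00,  1.65014294e-03]), 'ft_force': array([-0.34108225,  0.44233526, -0.75636319]), 'torque': array([-0.01897055,  0.00030116,  0.04030899]), 'finger_force': 0.0, 'width': 0.9980503354536167}
{'fx': 368.7725133347389, 'fy': 368.7725133347389, 'cx': 314.96010923975433, 'cy': 201.08484808986043, 'rvec': array([ 2.03635757,  1.17825368, -0.54071793]), 'tvec': array([-254.50845095, -241.6212171 , 1190.40490178])}
{'fx': 379.83675579900637, 'fy': 379.83675579900637, 'cx': 325.98491301557135, 'cy': 203.95649560757255, 'rvec': array([ 2.20881588, -0.16907794,  0.10580382]), 'tvec': array([-488.00936376,   87.49498264,  984.14272013])}
```

View pics/scene0.png

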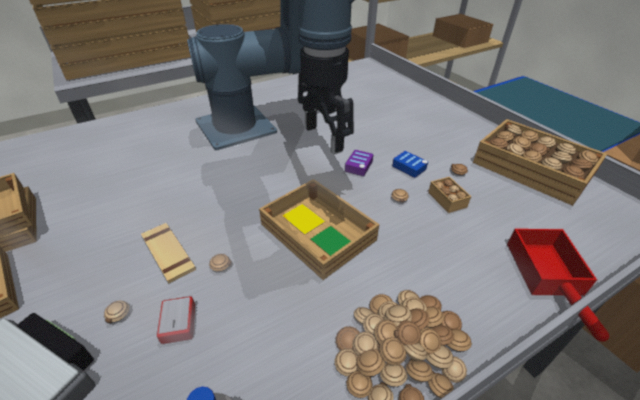

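View pics/side0.png

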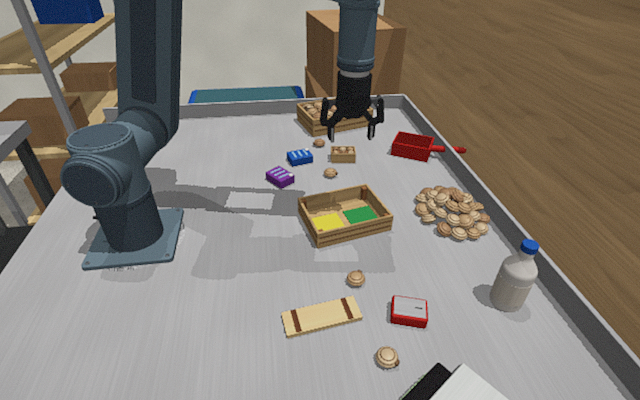

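The scene view shows the blue block at (410,163), purple decoy (359,162), punnet (449,194), crate (320,228), board (167,252) and tin (176,319). In the side view they're at (300,157), (280,177), (343,154), (345,215), (321,316) and (409,311). I'll fit box silhouettes to both views.

```bash
cat > h.py <<'E'
import numpy as np, cv2
from scipy.optimize import minimize
from rig import arm
DIM=dict(ice=(78,58,30),tin=(74,56,30),board=(160,58,12),punnet=(84,56,36),crate=(212,162,50))
def ray_plane(s,uv,z):
    K=np.array([[s["fx"],0,s["cx"]],[0,s["fy"],s["cy"]],[0,0,1]]);R=cv2.Rodrigues(s["rvec"])[0]
    d=R.T@np.linalg.solve(K,[*uv,1]);c=-R.T@s["tvec"];return c+d*(z-c[2])/d[2]
def proj(s,P):
    K=np.array([[s["fx"],0,s["cx"]],[0,s["fy"],s["cy"]],[0,0,1]])
    return cv2.projectPoints(np.array(P,float),s["rvec"],s["tvec"],K,None)[0][:,0]
def box(p,dim,z0):
    l,w,h=dim;c,q=np.cos(p[2]),np.sin(p[2])
    return [(p[0]+c*a*l/2-q*b*w/2,p[1]+q*a*l/2+c*b*w/2,z0+e*h) for a in(-1,1) for b in(-1,1) for e in(0,1)]
def comp(s,uv,sat=60,hue=None):
    hsv=cv2.cvtColor(s["color"],cv2.COLOR_RGB2HSV);m=(hsv[...,1]>sat).astype(np.uint8)
    if hue: m&=((hsv[...,0]-hue[0])%180<=(hue[1]-hue[0])%180).astype(np.uint8)
    n,L,st,_=cv2.connectedComponentsWithStats(m)
    ys,xs=np.nonzero(m);k=np.argmin((xs-uv[0])**2+(ys-uv[1])**2);l=L[ys[k],xs[k]]
    return cv2.convexHull(np.argwhere(L==l)[:,::-1].astype(np.int32))[:,0]
S=8
def raster(poly,o,n):
    m=np.zeros((n[1]*S,n[0]*S),np.uint8)
    cv2.fillConvexPoly(m,np.round(((poly-o+.5)*S-.5)*16).astype(np.int32),1,shift=4);return m
def fit(views,dim,z0=0,yaws=np.arange(0,np.pi,np.pi/12)):
    # views: [(snapshot,hull px)]
    data=[]
    for s,h in views:
        o=h.min(0)-15;n=h.max(0)-h.min(0)+30
        m=np.zeros((n[1],n[0]),np.uint8);cv2.fillConvexPoly(m,(h-o).astype(np.int32),1)
        data.append((s,o,n,np.kron(m,np.ones((S,S),np.uint8))))
    def cost(p):
        t=0
        for s,o,n,m in data:
            r=raster(cv2.convexHull(proj(s,box(p,dim,z0)).astype(np.float32))[:,0],o,n)
            t+=(r!=m).sum()/m.sum()
        return t/len(data)
    s,h=views[0];M=cv2.moments(h.astype(np.float32));x,y,_=ray_plane(s,(M["m10"]/M["m00"],M["m01"]/M["m00"]),z0+dim[2]/2)
    y0=min(yaws,key=lambda a:cost((x,y,a)))
    p=np.array([x,y,y0])
    for k in(1,.3):
        p=minimize(cost,p,method="Nelder-Mead",options=dict(initial_simplex=np.vstack([p,p+[8*k,0,0],p+[0,8*k,0],p+[0,0,.15*k]]),xatol=.01,fatol=1e-5)).x
    return p,cost(p)
E
cat > f1.py <<'E'
from h import *
A,B=arm.snapshot("scene"),arm.snapshot("side")
seeds=dict(ice=((410,163),(300,157)),tin=((164,319),(395,311)),board=((167,252),(321,316)),punnet=((449,194),(343,154)),crate=((320,228),(345,215)))
for k,(a,b) in seeds.items():
    hu=dict(ice=(95,120),tin=(165,10)).get(k); sat=90 if k in("ice","tin") else 50
    v=[(A,comp(A,a,sat,hu)),(B,comp(B,b,sat,hu))]
    print(k,*[(h.min(0).tolist(),h.max(0).tolist()) for _,h in v])
    for vs in(v,v[:1],v[1:]):
        p,c=fit(vs,DIM[k]);print("  ",p.round(3),round(c,3))
for n,s,uv in(("yel",A,(303,219)),("grn",A,(330,239)),("yel",B,(327,221)),("grn",B,(360,215))):print(n,ray_plane(s,uv,9).round(1))
E
python3 f1.py
```

```text
ice ([393, 151], [426, 176]) ([287, 149], [312, 165])
   [4.55298e+02 3.33029e+02 2.44000e-01] 0.158
   [4.54409e+02 3.30964e+02 4.01000e-01] 0.151
   [4.55964e+02 3.35944e+02 1.22000e-01] 0.12
tin ([158, 328], [158, 329]) ([392, 317], [395, 320])Traceback (most recent call last):
  File "f1.py", line 9, in <module>
    p,c=fit(vs,DIM[k]);print("  ",p.round(3),round(c,3))
        ~~~^^^^^^^^^^^
  File "h.py", line 37, in fit
    s,h=views[0];M=cv2.moments(h.astype(np.float32));x,y,_=ray_plane(s,(M["m10"]/M["m00"],M["m01"]/M["m00"]),z0+dim[2]/2)
                                                                        ~~~~~~~~^~~~~~~~~
ZeroDivisionError: float division by zero
```

```bash
sed -i 's/((hsv\[...,0\]-hue/((hsv[...,0].astype(int)-hue/' h.py; python3 f1.py
```

```text
ice ([393, 151], [426, 176]) ([287, 149], [312, 165])
   [4.55627e+02 3.32441e+02 2.08000e-01] 0.156
   [4.54884e+02 3.30734e+02 4.04000e-01] 0.15
   [4.55777e+02 3.35728e+02 1.29000e-01] 0.117
tin ([158, 329], [158, 329]) ([390, 296], [427, 327])Traceback (most recent call last):
  File "f1.py", line 9, in <module>
    p,c=fit(vs,DIM[k]);print("  ",p.round(3),round(c,3))
        ~~~^^^^^^^^^^^
  File "h.py", line 37, in fit
    s,h=views[0];M=cv2.moments(h.astype(np.float32));x,y,_=ray_plane(s,(M["m10"]/M["m00"],M["m01"]/M["m00"]),z0+dim[2]/2)
                                                                        ~~~~~~~~^~~~~~~~~
ZeroDivisionError: float division by zero
```

```bash
python3 - <<'E'
t=open('h.py').read()
t=t.replace("    n,L,st,_=","    m=cv2.morphologyEx(m,cv2.MORPH_CLOSE,np.ones((3,3),np.uint8))\n    n,L,st,_=")
t=t.replace("    ys,xs=np.nonzero(m);k=np.argmin((xs-uv[0])**2+(ys-uv[1])**2);l=L[ys[k],xs[k]]\n","    near=L[max(uv[1]-10,0):uv[1]+11,max(uv[0]-10,0):uv[0]+11];l=max(set(near[near>0]),key=lambda i:st[i,4])\n")
open('h.py','w').write(t)
t=open('f1.py').read()
t=t.replace("dict(ice=(95,120),tin=(165,10))","dict(ice=(95,125))").replace("sat=90 if k in(\"ice\",\"tin\") else 50","sat=80 if k in('ice','tin') else 50")
open('f1.py','w').write(t)
E
python3 f1.py
```

```text
ice ([393, 151], [426, 176]) ([287, 149], [312, 166])
   [4.54897e+02 3.32699e+02 2.12000e-01] 0.141
   [4.5361e+02 3.3110e+02 3.3800e-01] 0.141
   [4.56248e+02 3.34224e+02 1.42000e-01] 0.109
tin ([157, 296], [194, 342]) ([390, 295], [427, 327])
   [ 613.377 -337.174    2.781] 0.442
   [ 611.527 -339.063    1.581] 0.74
   [ 614.162 -335.29     2.769] 0.108
board ([141, 223], [194, 282]) ([281, 296], [361, 337])
   [ 4.32992e+02 -3.16375e+02  1.37000e-01] 0.062
   [ 4.31953e+02 -3.17578e+02  1.37000e-01] 0.031
   [ 4.33263e+02 -3.14266e+02  1.33000e-01] 0.028
punnet ([429, 177], [470, 212]) ([331, 146], [355, 162])
   [605.255 326.07    2.972] 0.068
   [604.114 325.017   2.996] 0.036
   [606.453 330.259   2.984] 0.029
crate ([259, 180], [378, 278]) ([298, 184], [392, 248])
   [ 5.40198e+02 -8.03300e+00  2.06000e-01] 0.026
   [ 5.39312e+02 -8.95100e+00  2.10000e-01] 0.013
   [ 5.41336e+02 -5.63300e+00  2.07000e-01] 0.019
yel [495.5 -21.8   9. ]
grn [580.2  -0.6   9. ]
yel [495.  -12.8   9. ]
grn [5.905e+02 2.000e-01 9.000e+00]
```

```bash
cat > w.py <<'E'
import sys
from h import *
s=arm.snapshot("wrist");cv2.imwrite(f"pics/{sys.argv[1]}.png",s["color"][:,:,::-1])
R=cv2.Rodrigues(s["rvec"])[0];print("cam",(-R.T@s["tvec"]).round(1),"axis",R[2].round(3))
st=arm.get_state();print(st["time"],st["tool_pos"].round(2),st["tool_rot"].round(4),st["ft_force"].round(1),st["width"],st["finger_force"])
E
python3 w.py w0
```

```text
cam [549.   67.7 373.8] axis [-0.001 -0.268 -0.964]
0.45 [5.4995e+02 2.0000e-02 2.3922e+02] [-2.2213e+00 -2.2213e+00  2.0000e-04] [0.  0.4 0.1] 1.0007565658331434 0.0
```

View pics/w0.png

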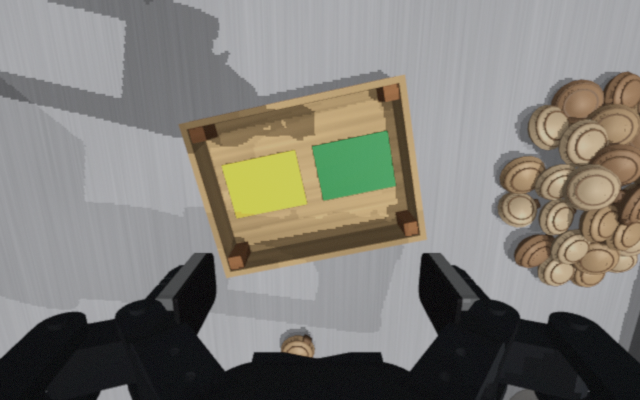

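The wrist view shows the crate around (305,175), with the yellow mat at (264,184) and the green at (353,165). The camera looks over the grasp zone, so I'll hover over each part before grasping.

Request:
send_rows(turn=[[0,0,0.14],[0,0,0.28],[0,0,0.42],[0,0,0.56],[0,0,0.7]], dp=[[0.034,-0.01,0],[0.068,-0.02,0],[0.102,-0.03,0],[0.136,-0.04,0],[0.17,-0.05,0]], gripper=[1,1,1,1,1])

```text
time: 0.95
tool_pos: [499.5, 171.3, 239.5]
tool_rot: [2.852, 1.316, 0.001]
ft_force: [-0.0, 0.8, -0.5]
width: 1.001
finger_force: 0.0
```

Request:
send_rows(turn=[[0,0,0.14],[0,0,0.28],[0,0,0.42],[0,0,0.56],[0,0,0.66]], dp=[[0.02,-0.028,0],[0.04,-0.056,0],[0.06,-0.084,0],[0.08,-0.112,0],[0.096,-0.139,0]], gripper=[1,1,1,1,1])

```text
time: 1.45
tool_pos: [455.1, 334.6, 239.4]
tool_rot: [-3.125, -0.323, -0.001]
ft_force: [-0.4, 1.2, 0.1]
width: 0.999
finger_force: 0.0
```

```bash
python3 w.py w1
```

```text
cam [520.7 348.1 374. ] axis [-0.263 -0.053 -0.963]
1.5 [453.13 338.45 239.36] [-3.1218e+00 -3.1830e-01  1.1000e-03] [-1.2  2.   0.3] 0.9972021250535031 0.0
```

View pics/w1.png

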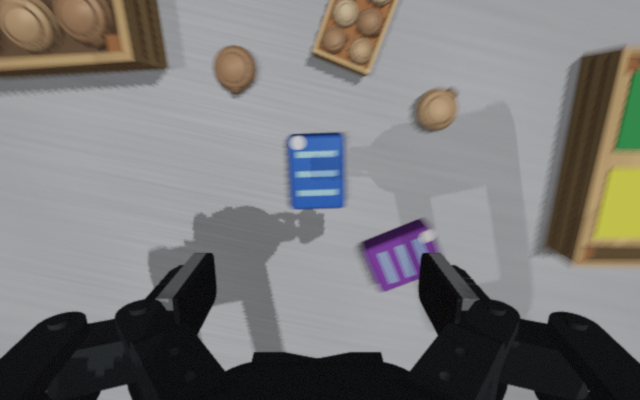

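Request:
send_rows(turn=[[0,0,0],[0,0,0],[0,0,0],[0,0,0]], dp=[[0,0,0],[0,0,0],[0,0,0],[0,0,0]], gripper=[1,1,1,1])

```text
time: 1.9
tool_pos: [456.0, 332.0, 239.4]
tool_rot: [3.124, 0.329, 0.0]
ft_force: [0.1, -0.3, 0.3]
width: 0.997
finger_force: 0.0
```

```bash
cat >> h.py <<'E'
def psi_now(st):
    R=cv2.Rodrigues(st["tool_rot"])[0];return np.arctan2(R[1,1],R[0,1])
def plan(tgt,cur=None):
    """tgt (x,y,z,psi) -> print dp (m), turn in tool axes of cur"""
    st=arm.get_state()
    R=cv2.Rodrigues(st["tool_rot"])[0]
    p=st["tool_pos"];ps=psi_now(st)
    if cur is not None: p=np.array(cur[:3]);ps=cur[3]
    y=np.array([np.cos(ps),np.sin(ps),0]);x=np.array([-np.sin(ps),np.cos(ps),0])
    d=np.array(tgt[:3])-p
    print("dp",(np.array([d@x,d@y,-d[2]])/1e3).round(4),"turn",round(-(((tgt[3]-ps)+np.pi)%(2*np.pi)-np.pi),4),"from",p.round(1),round(ps,4))
E
python3 - <<'E'
from h import *
s=arm.snapshot("wrist");st=arm.get_state()
print(st["tool_pos"],psi_now(st))
for sat in(60,100):
    h=comp(s,(317,171),sat,(95,125));p,c=fit([(s,h)],DIM["ice"]);print(h.min(0),h.max(0),p.round(3),c)
plan((p[0],p[1],60,p[2]-np.pi/2))
E
```

```text
[456.00365891 332.07657369 239.37296545] -1.3611726400527582
[287 132] [345 209] [4.55072e+02 3.32432e+02 2.50000e-01] 0.030079124970909938
[288 133] [344 208] [4.54368e+02 3.32540e+02 2.30000e-01] 0.05359607537205953
dp [-0.0015 -0.0008  0.1794] turn -0.0204 from [456.  332.1 239.4] -1.3612
```

Request:
send_rows(turn=[[0,0,-0.03],[0,0,-0.03],[0,0,-0.03],[0,0,-0.03],[0,0,-0.03]], dp=[[-0.001,-0.001,0.03],[-0.001,-0.001,0.07],[-0.001,-0.001,0.11],[-0.001,-0.001,0.15],[-0.001,-0.001,0.18]], gripper=[1,1,1,1,1])

```text
time: 2.45
tool_pos: [453.7, 332.6, 57.1]
tool_rot: [3.118, 0.376, -0.003]
ft_force: [-0.4, 0.2, -0.7]
width: 1.001
finger_force: 0.0
```

Request:
send_rows(turn=[[0,0,0],[0,0,0],[0,0,0],[0,0,0],[0,0,0]], dp=[[0,0,0.015],[0,0,0.03],[0,0,0.042],[0,0,0.049],[0,0,0.049]], gripper=[1,1,1,1,1])

```text
time: 2.95
tool_pos: [454.0, 333.3, 9.6]
tool_rot: [3.118, 0.377, -0.002]
ft_force: [-0.4, 0.3, 0.0]
width: 1.002
finger_force: 0.0
```

Request:
send_rows(turn=[[0,0,0],[0,0,0],[0,0,0],[0,0,0],[0,0,0]], dp=[[0,0,0],[0,0,0],[0,0,0],[0,0,0],[0,0,0]], gripper=[0.9,0.8,0.7,0.5,0.3])

```text
time: 3.45
tool_pos: [455.0, 334.1, 11.4]
tool_rot: [-3.118, -0.378, -0.003]
ft_force: [-0.2, -1.2, 6.2]
width: 0.666
finger_force: 65.5
```

Request:
send_rows(turn=[[0,0,0],[0,0,0],[0,0,0],[0,0,0],[0,0,0]], dp=[[0,0,0],[0,0,0],[0,0,0],[0,0,0],[0,0,0]], gripper=[0,0,0,0,0])

```text
time: 3.95
tool_pos: [455.0, 334.1, 11.4]
tool_rot: [-3.118, -0.378, -0.003]
ft_force: [-0.6, -1.0, 5.9]
width: 0.666
finger_force: 65.5
```

Request:
send_rows(turn=[[0,0,0],[0,0,0],[0,0,0],[0,0,0],[0,0,0]], dp=[[0,0,-0.01],[0,0,-0.03],[0,0,-0.06],[0,0,-0.1],[0,0,-0.13]], gripper=[0,0,0,0,0])

```text
time: 4.45
tool_pos: [454.5, 333.9, 142.8]
tool_rot: [-3.118, -0.377, -0.002]
ft_force: [0.7, -0.1, -0.6]
width: 0.667
finger_force: 64.7
```

Request:
send_rows(turn=[[0,0,0],[0,0,0],[0,0,0]], dp=[[0,0,0],[0,0,0],[0,0,0]], gripper=[0,0,0])

```text
time: 4.75
tool_pos: [453.3, 333.2, 139.0]
tool_rot: [3.118, 0.377, -0.004]
ft_force: [-0.4, -0.7, -1.5]
width: 0.666
finger_force: 64.8
```

```bash
cat > c.py <<'E'
from h import *
from scipy.spatial.transform import Rotation as Ro
s=arm.snapshot("wrist");st=arm.get_state()
cv2.imwrite("pics/w2.png",s["color"][:,:,::-1])
print(st["time"],st["tool_pos"].round(2),psi_now(st),st["width"],st["finger_force"])
# camera in tool frame, now -> start pose
Rt=Ro.from_rotvec(st["tool_rot"]).as_matrix();Rc=cv2.Rodrigues(s["rvec"])[0]
Rct=Rc@Rt;tct=s["tvec"]+Rc@st["tool_pos"]   # x_cam=Rct x_tool+tct
R0=Ro.from_rotvec([-2.2213,-2.2213,.0002]).as_matrix();p0=np.array([549.97,.02,239.25])
s0=dict(s);R=Rct@R0.T;s0["rvec"]=cv2.Rodrigues(R)[0].ravel();s0["tvec"]=tct-R@p0
print("cam check",(-R.T@s0["tvec"]).round(1))
s0["color"]=cv2.imread("pics/w0.png")[:,:,::-1].copy()
A,B=arm.snapshot("scene"),arm.snapshot("side")
def hull(s,uv,lo,hi):
    hsv=cv2.cvtColor(s["color"],cv2.COLOR_RGB2HSV);m=cv2.inRange(hsv,lo,hi)
    n,L,q,_=cv2.connectedComponentsWithStats(m);return cv2.convexHull(np.argwhere(L==L[uv[1],uv[0]])[:,::-1].astype(np.int32))[:,0]
for n,uv,lo,hi in(("yel",(264,184),(24,110,80),(34,255,255)),("grn",(353,165),(50,90,40),(85,255,255))):
    h=hull(s0,uv,lo,hi);print(n,h.min(0),h.max(0),*fit([(s0,h)],(82,62,.1),8.9))
print("crate sc/side",*fit([(A,comp(A,(320,228),50)),(B,comp(B,(345,215),50))],DIM["crate"]))
h=comp(s0,(305,215),50);print(h.min(0),h.max(0),*fit([(s0,h)],DIM["crate"]))
E
python3 c.py
```

```text
4.8 [453.17 333.21 138.71] -1.330018967957718 0.6680623202823337 64.74729895591736
cam check [550.   67.  374.2]
yel [221 150] [306 217] [ 4.91775980e+02 -1.77494863e+01  2.05400111e-01] 0.029109286723163843
grn [312 131] [395 199] [5.89576410e+02 2.65743818e+00 2.06543968e-01] 0.016921049582947174
crate sc/side [ 5.40353683e+02 -7.85224154e+00  2.05678622e-01] 0.02587172227063394
[179  75] [426 277] [ 5.40608253e+02 -7.53950895e+00  2.06173947e-01] 0.010282893458099627
```

View pics/w2.png

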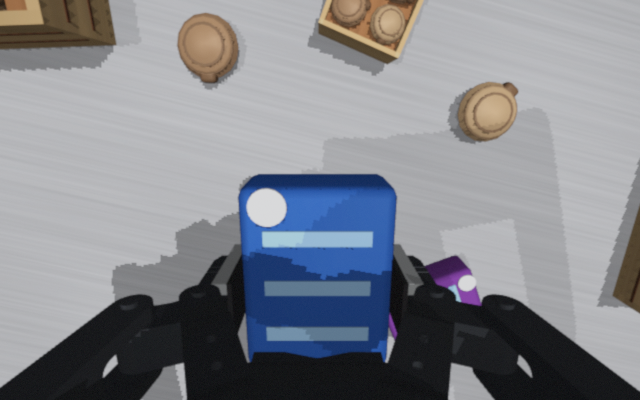

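The block is held square and central, with its middle rib at (318,289). The crate fits agree between views.

```bash
python3 - <<'E'
from h import *
s=arm.snapshot("wrist");st=arm.get_state();p=st["tool_pos"];ps=psi_now(st)
for uv in((318,239),(318,289),(318,334)):
    d=ray_plane(s,uv,p[2]+18.6)-p;print("rib off tool x,y",round(-np.sin(ps)*d[0]+np.cos(ps)*d[1],1),round(np.cos(ps)*d[0]+np.sin(ps)*d[1],1))
plan((491.6,-17.9,139,.206-np.pi/2))
E
```

```text
rib off tool x,y 19.5 0.3
rib off tool x,y -0.9 0.3
rib off tool x,y -20.9 0.2
dp [-4.690e-02  3.502e-01 -1.000e-04] turn 0.0348 from [453.6 333.4 138.9] -1.33
```

Request:
send_rows(turn=[[0,0,0.007],[0,0,0.014],[0,0,0.021],[0,0,0.028],[0,0,0.035]], dp=[[-0.004,0.03,0],[-0.01,0.075,0],[-0.017,0.123,0],[-0.023,0.171,0],[-0.0295,0.219,0]], gripper=[0,0,0,0,0])

```text
time: 5.45
tool_pos: [477.6, 112.4, 139.8]
tool_rot: [-3.125, -0.323, 0.001]
ft_force: [1.3, -0.1, -1.1]
width: 0.666
finger_force: 64.7
```

Request:
send_rows(turn=[[0,0,0],[0,0,0],[0,0,0],[0,0,0],[0,0,0]], dp=[[-0.004,0.045,0],[-0.008,0.085,0],[-0.01,0.115,0],[-0.0119,0.1316,0],[-0.0119,0.1316,0]], gripper=[0,0,0,0,0])

```text
time: 5.95
tool_pos: [493.3, -19.5, 139.8]
tool_rot: [3.125, 0.318, -0.001]
ft_force: [-0.7, 0.2, -2.0]
width: 0.67
finger_force: 64.7
```

Request:
send_rows(turn=[[0,0,0],[0,0,0],[0,0,0],[0,0,0],[0,0,0]], dp=[[0,0,0.01],[0,0,0.03],[0,0,0.05],[0,0,0.07],[0,0,0.07]], gripper=[0,0,0,0,0])

```text
time: 6.45
tool_pos: [490.3, -15.2, 67.2]
tool_rot: [-3.122, -0.325, 0.01]
ft_force: [0.6, -0.2, -1.3]
width: 0.66
finger_force: 64.7
```

Request:
send_rows(turn=[[0,0,0],[0,0,0],[0,0,0]], dp=[[0,0,0],[0,0,0],[0,0,0]], gripper=[0,0,0])

```text
time: 6.75
tool_pos: [493.9, -17.1, 71.3]
tool_rot: [3.124, 0.323, 0.003]
ft_force: [-0.6, 0.1, -1.2]
width: 0.664
finger_force: 64.7
```

```bash
python3 - <<'E'
from h import *
a=-np.sin(.206-np.pi/2);b=np.cos(.206-np.pi/2)
plan((491.6+.8*a,-17.9+.8*b,21,.206-np.pi/2))
E
```

```text
dp [-0.0016  0.0003  0.0503] turn 0.0003 from [493.9 -17.1  71.3] -1.3645
```

Request:
send_rows(turn=[[0,0,0],[0,0,0],[0,0,0],[0,0,0],[0,0,0]], dp=[[-0.001,0,0.01],[-0.001,0,0.022],[-0.001,0,0.034],[-0.001,0,0.042],[-0.001,0,0.046]], gripper=[0,0,0,0,0])

```text
time: 7.25
tool_pos: [491.3, -17.2, 22.8]
tool_rot: [-3.124, -0.322, 0.004]
ft_force: [0.2, 1.1, -0.8]
width: 0.669
finger_force: 64.7
```

Request:
send_rows(turn=[[0,0,0],[0,0,0],[0,0,0],[0,0,0],[0,0,0]], dp=[[0,0,0],[0,0,0],[0,0,0],[0,0,0],[0,0,0]], gripper=[0,0,0,0,0])

```text
time: 7.75
tool_pos: [492.4, -17.5, 24.7]
tool_rot: [3.125, 0.323, 0.001]
ft_force: [-1.0, -0.8, -2.1]
width: 0.667
finger_force: 64.7
```

```bash
python3 - <<'E'
from h import *
for i in range(4):
    arm.snapshot("side") if i else 0
    st=arm.get_state();print(st["tool_pos"].round(2),st["ft_force"].round(1))
a=-np.sin(.206-np.pi/2);b=np.cos(.206-np.pi/2)
plan((491.6+.8*a,-17.9+.8*b,20.5,.206-np.pi/2))
E
```

```text
[492.41 -17.46  24.65] [-1.  -0.8 -2.1]
[492.36 -17.45  24.57] [ 0.2  0.4 -0.8]
[492.32 -17.44  24.54] [ 0.8 -0.5 -1.4]
[492.26 -17.42  24.48] [ 0.3  0.4 -1.2]
dp [0.0001 0.0003 0.004 ] turn -0.0001 from [492.3 -17.4  24.5] -1.3649
```

Position is spot on. Next I lower the last 4 mm, release and rise.

Request:
send_rows(turn=[[0,0,0],[0,0,0],[0,0,0],[0,0,0],[0,0,0]], dp=[[0,0,0.001],[0,0,0.002],[0,0,0.003],[0,0,0.004],[0,0,0.004]], gripper=[0,0,0,0,0])

```text
time: 8.4
tool_pos: [492.1, -17.4, 20.4]
tool_rot: [-3.125, -0.323, 0.0]
ft_force: [-1.6, 1.5, 1.1]
width: 0.665
finger_force: 65.2
```

Request:
send_rows(turn=[[0,0,0],[0,0,0],[0,0,0],[0,0,0],[0,0,0]], dp=[[0,0,0],[0,0,0],[0,0,0],[0,0,0],[0,0,0]], gripper=[0.7,0.8,0.9,1,1])

```text
time: 8.9
tool_pos: [492.2, -17.4, 20.3]
tool_rot: [3.125, 0.323, 0.0]
ft_force: [-0.5, 0.0, -0.3]
width: 0.998
finger_force: 0.0
```

Request:
send_rows(turn=[[0,0,0],[0,0,0],[0,0,0],[0,0,0],[0,0,0]], dp=[[0,0,-0.01],[0,0,-0.04],[0,0,-0.08],[0,0,-0.13],[0,0,-0.18]], gripper=[1,1,1,1,1])

```text
time: 9.4
tool_pos: [491.5, -17.2, 202.6]
tool_rot: [-3.125, -0.323, 0.001]
ft_force: [1.4, -0.9, -0.1]
width: 1.0
finger_force: 0.0
```

Request:
send_rows(turn=[[0,0,0],[0,0,0],[0,0,0],[0,0,0],[0,0,0]], dp=[[0,0,-0.03],[0,0,-0.03],[0,0,-0.03],[0,0,-0.03],[0,0,-0.03]], gripper=[1,1,1,1,1])

```text
time: 9.9
tool_pos: [491.2, -17.2, 228.8]
tool_rot: [-3.124, -0.322, 0.005]
ft_force: [-0.1, -0.1, -0.2]
width: 0.995
finger_force: 0.0
```

```bash
python3 - <<'E'
from h import *
s=arm.snapshot("wrist");st=arm.get_state();cv2.imwrite("pics/w3.png",s["color"][:,:,::-1])
c=proj(s,[(491.6,-17.9,39)])[0].astype(int);print(c)
h=comp(s,tuple(c),80,(95,125));print(h.min(0),h.max(0),*fit([(s,h)],DIM["ice"],9))
B=arm.snapshot("side");A=arm.snapshot("scene")
# tin refit in both views: mask is red OR bright bare panel -> hull of red
for v,uv in((A,(176,319)),(B,(409,311))):
    for sat in (60,80,110):
        h=comp(v,uv,sat);print("tin",sat,h.min(0),h.max(0),*fit([(v,h)],DIM["tin"]))
plan((613,-336,239,-.37-np.pi/2))
E
```

```text
[318 175]
[288 133] [347 211] [ 4.90664686e+02 -1.72535630e+01  2.12437737e-01] 0.05936691461836999
tin 60 [157 296] [194 343] [ 610.43789778 -339.09039221    2.87272139] 0.1332220262096774
tin 80 [157 296] [194 342] [ 607.97152429 -338.85025577    2.88135197] 0.7101490825688074Traceback (most recent call last):
  File "<stdin>", line 9, in <module>
  File "h.py", line 19, in comp
    near=L[max(uv[1]-10,0):uv[1]+11,max(uv[0]-10,0):uv[0]+11];l=max(set(near[near>0]),key=lambda i:st[i,4])
                                                                ~~~^^^^^^^^^^^^^^^^^^^^^^^^^^^^^^^^^^^^^^^^
ValueError: max() iterable argument is empty
```

View pics/w3.png

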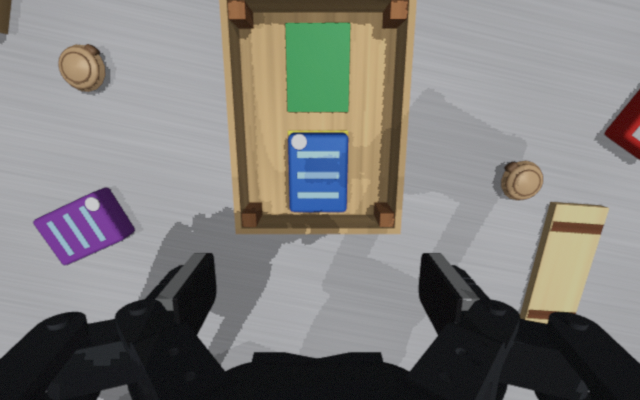

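The wrist view shows the block at (318,172), square on the yellow mat with a thin yellow rim at (318,132). Next I go to the tin.

Request:
send_rows(turn=[[0,0,0.1],[0,0,0.2],[0,0,0.3],[0,0,0.4],[0,0,0.5]], dp=[[0.005,0.03,0],[0.012,0.075,0],[0.019,0.12,0],[0.026,0.165,0],[0.033,0.21,0]], gripper=[1,1,1,1,1])

```text
time: 10.55
tool_pos: [567.7, -217.8, 229.6]
tool_rot: [-3.106, 0.467, 0.002]
ft_force: [0.8, 0.3, -0.5]
width: 0.999
finger_force: 0.0
```

Request:
send_rows(turn=[[0,0,0],[0,0,0],[0,0,0],[0,0,0],[0,0,0]], dp=[[0.027,0.034,0],[0.051,0.066,0],[0.07,0.091,0],[0.079,0.103,0],[0.079,0.103,0]], gripper=[1,1,1,1,1])

```text
time: 11.05
tool_pos: [613.0, -340.0, 228.3]
tool_rot: [-3.107, 0.464, 0.003]
ft_force: [-0.2, -0.3, -0.1]
width: 1.001
finger_force: 0.0
```

Request:
send_rows(turn=[[0,0,0],[0,0,0],[0,0,0],[0,0,0],[0,0,0]], dp=[[0,0,0],[0,0,0],[0,0,0],[0,0,0],[0,0,0]], gripper=[1,1,1,1,1])

```text
time: 11.55
tool_pos: [613.2, -337.1, 230.8]
tool_rot: [3.108, -0.459, 0.001]
ft_force: [0.5, 0.8, 0.0]
width: 0.999
finger_force: 0.0
```

```bash
python3 - <<'E'
from h import *
s=arm.snapshot("wrist");st=arm.get_state();cv2.imwrite("pics/w4.png",s["color"][:,:,::-1])
c=proj(s,[(612,-337,30)])[0].astype(int);print(c,st["time"])
for sat in(80,120):
    hsv=cv2.cvtColor(s["color"],cv2.COLOR_RGB2HSV);m=((hsv[...,1]>sat)&((hsv[...,0]<8)|(hsv[...,0]>170))).astype(np.uint8)
    n,L,q,_=cv2.connectedComponentsWithStats(m);l=1+np.argmax([q[i,4] if abs(q[i,0]+q[i,2]/2-c[0])<40 and abs(q[i,1]+q[i,3]/2-c[1])<40 else 0 for i in range(1,n)])
    h=cv2.convexHull(np.argwhere(L==l)[:,::-1].astype(np.int32))[:,0]
    p,e=fit([(s,h)],DIM["tin"]);print(h.min(0),h.max(0),p,e)
y=(p[2]+np.pi/2)%np.pi-np.pi/2
plan((p[0],p[1],13,y-np.pi/2))
E
```

```text
[317 174] 11.6
[289 135] [346 208] [ 612.82672989 -337.06452299    2.79751282] 0.05234181141439206
[290 135] [345 208] [ 612.36361014 -337.1802341     2.8109592 ] 0.07289424537857686
dp [-8.000e-04  2.000e-04  2.177e-01] turn 0.037 from [ 613.2 -337.2  230.7] -1.8644
```

View pics/w4.png

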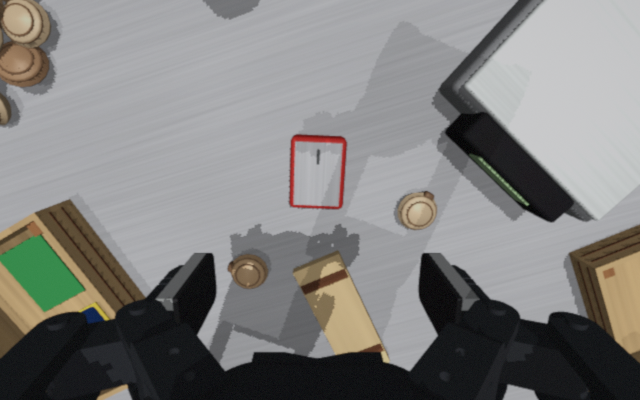

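The tin is at (318,172), nearly square to the jaws, with the clam at (418,210) clear of the fingers.

Request:
send_rows(turn=[[0,0,0.04],[0,0,0.04],[0,0,0.04],[0,0,0.04],[0,0,0.04]], dp=[[0,0,0.03],[0,0,0.07],[0,0,0.11],[0,0,0.15],[0,0,0.17]], gripper=[1,1,1,1,1])

```text
time: 12.1
tool_pos: [611.2, -336.1, 56.1]
tool_rot: [-3.095, 0.522, 0.008]
ft_force: [0.1, 0.4, -0.7]
width: 1.002
finger_force: 0.0
```

Request:
send_rows(turn=[[0,0,0],[0,0,0],[0,0,0],[0,0,0],[0,0,0]], dp=[[0,0,0.015],[0,0,0.03],[0,0,0.042],[0,0,0.047],[0,0,0.047]], gripper=[1,1,1,1,1])

```text
time: 12.6
tool_pos: [613.1, -337.7, 13.0]
tool_rot: [-3.098, 0.522, 0.001]
ft_force: [0.1, 0.8, 0.3]
width: 1.002
finger_force: 0.0
```

Request:
send_rows(turn=[[0,0,0],[0,0,0],[0,0,0],[0,0,0],[0,0,0]], dp=[[0,0,0],[0,0,0],[0,0,0],[0,0,0],[0,0,0]], gripper=[0.9,0.8,0.7,0.5,0.3])

```text
time: 13.1
tool_pos: [613.7, -338.2, 14.5]
tool_rot: [3.097, -0.522, 0.003]
ft_force: [-0.5, 0.2, 4.3]
width: 0.643
finger_force: 66.7
```

Request:
send_rows(turn=[[0,0,0],[0,0,0],[0,0,0],[0,0,0]], dp=[[0,0,0],[0,0,0],[0,0,0],[0,0,0]], gripper=[0,0,0,0])

```text
time: 13.5
tool_pos: [613.7, -338.1, 14.5]
tool_rot: [3.097, -0.522, 0.003]
ft_force: [-0.1, 0.9, 6.5]
width: 0.644
finger_force: 66.7
```

Request:
send_rows(turn=[[0,0,0],[0,0,0],[0,0,0],[0,0,0],[0,0,0]], dp=[[0,0,-0.01],[0,0,-0.03],[0,0,-0.06],[0,0,-0.1],[0,0,-0.13]], gripper=[0,0,0,0,0])

```text
time: 14.0
tool_pos: [613.1, -337.7, 145.2]
tool_rot: [3.098, -0.522, 0.0]
ft_force: [-0.1, -1.1, -2.2]
width: 0.638
finger_force: 65.8
```

Request:
send_rows(turn=[[0,0,0],[0,0,0],[0,0,0],[0,0,0],[0,0,0]], dp=[[0,0,0],[0,0,0],[0,0,0],[0,0,0],[0,0,0]], gripper=[0,0,0,0,0])

```text
time: 14.5
tool_pos: [612.4, -337.2, 141.3]
tool_rot: [-3.096, 0.522, 0.005]
ft_force: [-0.3, -0.5, -3.2]
width: 0.646
finger_force: 65.8
```

```bash
python3 w.py w5; python3 -c "
from h import *
plan((589.5,2.6,143,.206-np.pi/2))"
```

```text
cam [ 676.  -360.1  275.7] axis [-0.256  0.091 -0.962]
14.55 [ 612.62 -337.35  141.72] [-3.0966  0.5224  0.0035] [ 0.6 -0.1 -3. ] 0.6416064613770674 65.80155730247498
dp [-0.1334 -0.3135 -0.0013] turn -0.5403 from [ 612.6 -337.4  141.7] -1.9051
```

View pics/w5.png

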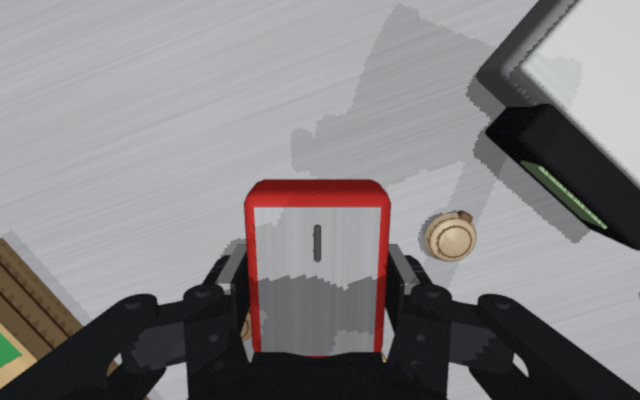

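The tin is held square, with its front top edge near row 193. I'll check its offset along the jaws.

```bash
python3 - <<'E'
from h import *
I=cv2.imread("pics/w5.png")[176:212,330][:,2];print(I.tolist())
s=arm.snapshot("wrist");st=arm.get_state();p=st["tool_pos"];ps=psi_now(st)
x=np.array([-np.sin(ps),np.cos(ps),0])
for r in(181,190,195,200):
    print(r,[(round((ray_plane(s,(318,r),p[2]+z)-p)@x,1)) for z in(15.5,-14.5)])
E
```

```text
[163, 163, 155, 127, 102, 99, 101, 102, 103, 103, 106, 108, 107, 109, 113, 121, 130, 140, 149, 157, 164, 167, 169, 170, 172, 174, 175, 176, 177, 177, 167, 152, 164, 166, 167, 166]
181 [np.float64(40.6), np.float64(33.9)]
190 [np.float64(37.3), np.float64(29.7)]
195 [np.float64(35.5), np.float64(27.4)]
200 [np.float64(33.6), np.float64(25.0)]
```

Request:
send_rows(turn=[[0,0,-0.1],[0,0,-0.21],[0,0,-0.32],[0,0,-0.43],[0,0,-0.54]], dp=[[-0.01,-0.025,0],[-0.027,-0.065,0],[-0.045,-0.108,0],[-0.063,-0.151,0],[-0.082,-0.195,0]], gripper=[0,0,0,0,0])

```text
time: 15.1
tool_pos: [599.4, -125.1, 143.2]
tool_rot: [-3.124, -0.329, -0.0]
ft_force: [1.2, 0.5, -3.2]
width: 0.64
finger_force: 65.7
```

Request:
send_rows(turn=[[0,0,0],[0,0,0],[0,0,0],[0,0,0],[0,0,0]], dp=[[0.006,-0.043,0],[0.011,-0.081,0],[0.015,-0.11,0],[0.018,-0.128,0],[0.018,-0.128,0]], gripper=[0,0,0,0,0])

```text
time: 15.6
tool_pos: [590.7, 5.2, 143.3]
tool_rot: [-3.123, -0.328, 0.0]
ft_force: [0.4, -0.2, -3.1]
width: 0.641
finger_force: 65.7
```

Request:
send_rows(turn=[[0,0,0],[0,0,0],[0,0,0],[0,0,0],[0,0,0]], dp=[[0,0,0.01],[0,0,0.025],[0,0,0.045],[0,0,0.06],[0,0,0.065]], gripper=[0,0,0,0,0])

```text
time: 16.1
tool_pos: [589.7, 1.1, 75.7]
tool_rot: [-3.124, -0.32, 0.006]
ft_force: [-0.6, 0.0, -2.4]
width: 0.64
finger_force: 65.6
```

Request:
send_rows(turn=[[0,0,0],[0,0,0],[0,0,0],[0,0,0],[0,0,0]], dp=[[0,0,0],[0,0,0],[0,0,0],[0,0,0],[0,0,0]], gripper=[0,0,0,0,0])

```text
time: 16.6
tool_pos: [591.5, 2.3, 79.0]
tool_rot: [3.125, 0.323, 0.002]
ft_force: [-0.9, 0.5, -1.9]
width: 0.638
finger_force: 65.7
```

```bash
python3 -c "
from h import *
plan((590.5,2.8,23.5,.206-np.pi/2))"
```

```text
dp [-0.0009 -0.0007  0.0555] turn -0.0001 from [591.5   2.3  79. ] -1.3649
```

Request:
send_rows(turn=[[0,0,0],[0,0,0],[0,0,0],[0,0,0],[0,0,0]], dp=[[0,0,0.012],[0,0,0.026],[0,0,0.039],[0,0,0.047],[0,0,0.051]], gripper=[0,0,0,0,0])

```text
time: 17.1
tool_pos: [590.1, 2.6, 25.4]
tool_rot: [-3.124, -0.323, 0.004]
ft_force: [-0.4, 0.7, -2.8]
width: 0.641
finger_force: 65.8
```

Request:
send_rows(turn=[[0,0,0],[0,0,0],[0,0,0],[0,0,0],[0,0,0]], dp=[[0,0,0],[0,0,0],[0,0,0],[0,0,0],[0,0,0]], gripper=[0,0,0,0,0])

```text
time: 17.6
tool_pos: [591.4, 2.4, 27.8]
tool_rot: [3.125, 0.323, 0.001]
ft_force: [0.7, 0.4, -3.3]
width: 0.644
finger_force: 65.8
```

```bash
python3 -c "
from h import *
plan((590.5,2.8,23.5,.206-np.pi/2))"
```

```text
dp [-0.0007 -0.0006  0.0043] turn -0.0002 from [591.4   2.4  27.8] -1.365
```

Request:
send_rows(turn=[[0,0,0],[0,0,0],[0,0,0],[0,0,0],[0,0,0]], dp=[[-0.0005,-0.0005,0.001],[-0.0005,-0.0005,0.002],[-0.0005,-0.0005,0.003],[-0.0005,-0.0005,0.0042],[-0.0005,-0.0005,0.0042]], gripper=[0,0,0,0,0])

```text
time: 18.1
tool_pos: [590.5, 2.8, 23.5]
tool_rot: [3.125, 0.323, -0.0]
ft_force: [-1.1, 0.7, 1.1]
width: 0.646
finger_force: 66.1
```

Request:
send_rows(turn=[[0,0,0],[0,0,0],[0,0,0],[0,0,0],[0,0,0]], dp=[[0,0,0],[0,0,0],[0,0,0],[0,0,0],[0,0,0]], gripper=[0.7,0.8,0.9,1,1])

```text
time: 18.6
tool_pos: [590.6, 2.7, 23.1]
tool_rot: [3.125, 0.323, 0.0]
ft_force: [-0.1, -0.2, -0.5]
width: 0.999
finger_force: 0.0
```

Request:
send_rows(turn=[[0,0,0],[0,0,0],[0,0,0],[0,0,0],[0,0,0]], dp=[[0,0,-0.01],[0,0,-0.04],[0,0,-0.08],[0,0,-0.13],[0,0,-0.18]], gripper=[1,1,1,1,1])

```text
time: 19.1
tool_pos: [590.0, 2.9, 205.4]
tool_rot: [-3.125, -0.323, 0.001]
ft_force: [0.7, 0.1, -0.2]
width: 1.004
finger_force: 0.0
```

Request:
send_rows(turn=[[0,0,0],[0,0,0],[0,0,0],[0,0,0],[0,0,0]], dp=[[-0.01,0,-0.02],[-0.03,0,-0.03],[-0.04,0,-0.03],[-0.04,0,-0.03],[-0.04,0,-0.03]], gripper=[1,1,1,1,1])

```text
time: 19.6
tool_pos: [551.2, -5.3, 232.4]
tool_rot: [-3.125, -0.322, 0.001]
ft_force: [-0.5, -0.2, -0.6]
width: 1.003
finger_force: 0.0
```

Request:
send_rows(turn=[[0,0,0],[0,0,0],[0,0,0],[0,0,0]], dp=[[0,0,0],[0,0,0],[0,0,0],[0,0,0]], gripper=[1,1,1,1])

```text
time: 20.0
tool_pos: [551.5, -5.4, 232.7]
tool_rot: [-3.125, -0.323, 0.001]
ft_force: [-0.0, 0.4, -0.6]
width: 1.004
finger_force: 0.0
```

```bash
python3 w.py w6; python3 - <<'E'
from h import *
s=arm.snapshot("wrist")
def hue(lo,hi,guess):
    c=proj(s,[guess])[0]
    hsv=cv2.cvtColor(s["color"],cv2.COLOR_RGB2HSV);m=((hsv[...,1]>90)&(((hsv[...,0].astype(int)-lo)%180)<=(hi-lo)%180)).astype(np.uint8)
    n,L,q,_=cv2.connectedComponentsWithStats(m);l=1+np.argmax([q[i,4] if abs(q[i,0]+q[i,2]/2-c[0])<40 and abs(q[i,1]+q[i,3]/2-c[1])<40 else 0 for i in range(1,n)])
    return cv2.convexHull(np.argwhere(L==l)[:,::-1].astype(np.int32))[:,0]
print("ice",*fit([(s,hue(95,125,(491.6,-17.9,39)))],DIM["ice"],9))
print("tin",*fit([(s,hue(172,8,(589.5,2.6,39)))],DIM["tin"],9))
print("crate",*fit([(s,comp(s,tuple(proj(s,[(540+15,-8-72,50)])[0].astype(int)),50))],DIM["crate"]))
plan((433,-316,239,.135-np.pi/2))
E
```

```text
cam [617.2   8.2 367.3] axis [-0.264 -0.053 -0.963]
20.05 [551.46  -5.38 232.79] [-3.1248e+00 -3.2280e-01  8.0000e-04] [0.1 0.8 0.3] 0.9977398105646588 0.0
ice [ 4.89342495e+02 -1.75238597e+01  2.03975099e-01] 0.07319976947342878
tin [5.88975737e+02 2.68779601e+00 2.04649676e-01] 0.051578999101325546
crate [ 5.39911926e+02 -6.85545661e+00  2.04678635e-01] 0.006468986742424242
dp [-0.1795  0.2799 -0.0061] turn 0.0709 from [551.4  -5.4 232.9] -1.3649
```

View pics/w6.png

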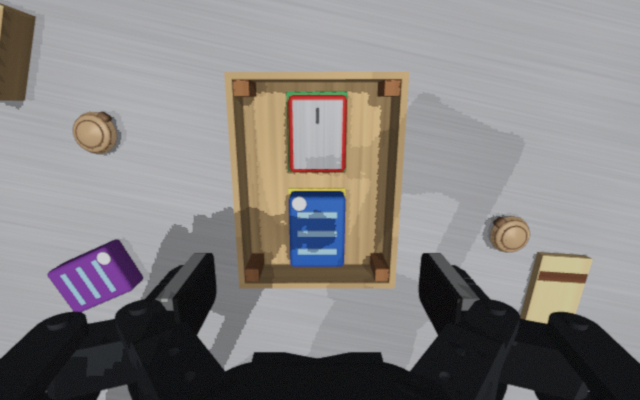

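Tin (318,133) and block (318,230) both sit square on their mats, within 1–2 mm. Next is the board.

Request:
send_rows(turn=[[0,0,0.01],[0,0,0.03],[0,0,0.05],[0,0,0.07],[0,0,0.071]], dp=[[-0.014,0.022,0],[-0.036,0.057,0],[-0.06,0.094,0],[-0.085,0.133,0],[-0.11,0.172,0]], gripper=[1,1,1,1,1])

```text
time: 20.6
tool_pos: [478.2, -197.6, 233.3]
tool_rot: [3.134, 0.212, 0.001]
ft_force: [1.1, -0.1, -0.1]
width: 1.001
finger_force: 0.0
```

Request:
send_rows(turn=[[0,0,0],[0,0,0],[0,0,0],[0,0,0],[0,0,0]], dp=[[-0.021,0.038,0],[-0.04,0.073,0],[-0.054,0.099,0],[-0.062,0.113,0],[-0.062,0.113,0]], gripper=[1,1,1,1,1])

```text
time: 21.1
tool_pos: [432.0, -318.2, 232.9]
tool_rot: [3.135, 0.207, -0.0]
ft_force: [-0.5, 0.7, -0.2]
width: 0.997
finger_force: 0.0
```

Request:
send_rows(turn=[[0,0,0],[0,0,0],[0,0,0],[0,0,0],[0,0,0]], dp=[[0,0,0],[0,0,0],[0,0,0],[0,0,0],[0,0,0]], gripper=[1,1,1,1,1])

```text
time: 21.6
tool_pos: [432.9, -315.9, 233.2]
tool_rot: [3.134, 0.213, 0.0]
ft_force: [-0.4, -0.6, 0.4]
width: 0.999
finger_force: 0.0
```

```bash
python3 w.py w7; python3 - <<'E'
from h import *
s=arm.snapshot("wrist");c=proj(s,[(433,-316,12)])[0].astype(int)
for sat in(40,55):
    h=comp(s,tuple(c),sat);p,e=fit([(s,h)],DIM["board"]);print(c,h.min(0),h.max(0),p,e)
plan((p[0],p[1],12.5,p[2]-np.pi/2))
E
```

```text
cam [ 499.3 -307.   367.8] axis [-0.266 -0.035 -0.963]
21.65 [ 432.86 -316.12  233.19] [3.1343e+00 2.1290e-01 2.0000e-04] [-0.2 -0.1 -0.2] 0.9955264941363541 0.0
[317 169] [287  91] [344 240] [ 4.32525562e+02 -3.14493947e+02  1.34035894e-01] 0.01701380614798046
[317 169] [287  92] [344 240] [ 4.31680687e+02 -3.14677678e+02  1.33894600e-01] 0.016358071342200724
dp [-0.0009 -0.0017  0.2207] turn 0.0015 from [ 432.8 -316.3  233.2] -1.4354
```

View pics/w7.png

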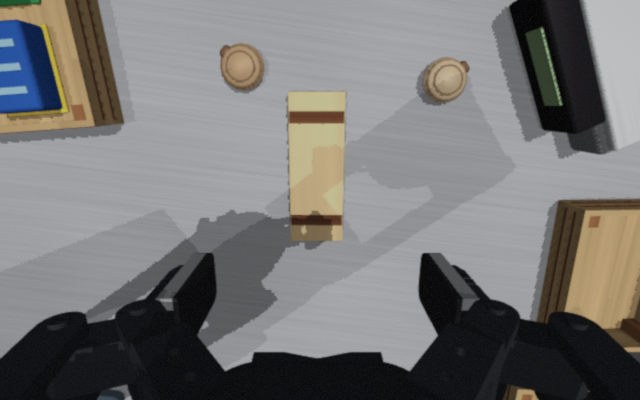

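The board spans rows 91–240 at column 317, with clear table beside it. Descending.

Request:
send_rows(turn=[[0,0,0],[0,0,0],[0,0,0],[0,0,0],[0,0,0]], dp=[[-0.0005,-0.0015,0.03],[-0.0005,-0.0015,0.07],[-0.0005,-0.0015,0.11],[-0.0005,-0.0015,0.15],[-0.0005,-0.0015,0.175]], gripper=[1,1,1,1,1])

```text
time: 22.2
tool_pos: [430.8, -313.9, 55.4]
tool_rot: [-3.132, -0.211, 0.003]
ft_force: [-0.5, 0.8, 0.3]
width: 0.999
finger_force: 0.0
```

Request:
send_rows(turn=[[0,0,0],[0,0,0],[0,0,0],[0,0,0],[0,0,0]], dp=[[0,0,0.015],[0,0,0.03],[0,0,0.042],[0,0,0.0485],[0,0,0.0485]], gripper=[1,1,1,1,1])

```text
time: 22.7
tool_pos: [431.6, -314.8, 8.9]
tool_rot: [-3.133, -0.212, 0.001]
ft_force: [0.1, -0.1, -0.6]
width: 1.001
finger_force: 0.0
```

Request:
send_rows(turn=[[0,0,0],[0,0,0],[0,0,0],[0,0,0],[0,0,0]], dp=[[0,0,0],[0,0,0],[0,0,0],[0,0,0],[0,0,0]], gripper=[0.9,0.8,0.7,0.5,0.3])

```text
time: 23.2
tool_pos: [432.3, -315.5, 10.9]
tool_rot: [3.133, 0.212, 0.001]
ft_force: [-1.0, 1.2, 7.1]
width: 0.653
finger_force: 62.3
```

Request:
send_rows(turn=[[0,0,0],[0,0,0],[0,0,0],[0,0,0]], dp=[[0,0,0],[0,0,0],[0,0,0],[0,0,0]], gripper=[0,0,0,0])

```text
time: 23.6
tool_pos: [432.3, -315.6, 10.9]
tool_rot: [3.133, 0.211, 0.002]
ft_force: [-1.0, 1.6, 6.4]
width: 0.653
finger_force: 62.3
```

Request:
send_rows(turn=[[0,0,0],[0,0,0],[0,0,0],[0,0,0],[0,0,0]], dp=[[0,0,-0.01],[0,0,-0.03],[0,0,-0.06],[0,0,-0.1],[0,0,-0.13]], gripper=[0,0,0,0,0])

```text
time: 24.1
tool_pos: [432.2, -315.4, 142.4]
tool_rot: [3.133, 0.212, 0.002]
ft_force: [-0.1, -0.9, -0.3]
width: 0.648
finger_force: 64.0
```

Request:
send_rows(turn=[[0,0,0],[0,0,0],[0,0,0],[0,0,0],[0,0,0]], dp=[[0,0,0],[0,0,0],[0,0,0],[0,0,0],[0,0,0]], gripper=[0,0,0,0,0])

```text
time: 24.6
tool_pos: [431.3, -314.6, 138.3]
tool_rot: [-3.132, -0.211, 0.002]
ft_force: [-0.4, 0.4, -1.1]
width: 0.649
finger_force: 64.0
```

```bash
python3 w.py w8; python3 -c "
from h import *
plan((540.3,-7.6,140,.206-np.pi/2))"
```

```text
cam [ 498.  -306.   272.9] axis [-0.268 -0.033 -0.963]
24.65 [ 431.46 -314.73  138.54] [-3.1328e+00 -2.1140e-01  2.1000e-03] [ 0.3  0.3 -0.3] 0.6496490090618625 63.95567536354065
dp [ 0.1491 -0.2897 -0.0015] turn -0.0713 from [ 431.5 -314.7  138.5] -1.4361
```

View pics/w8.png

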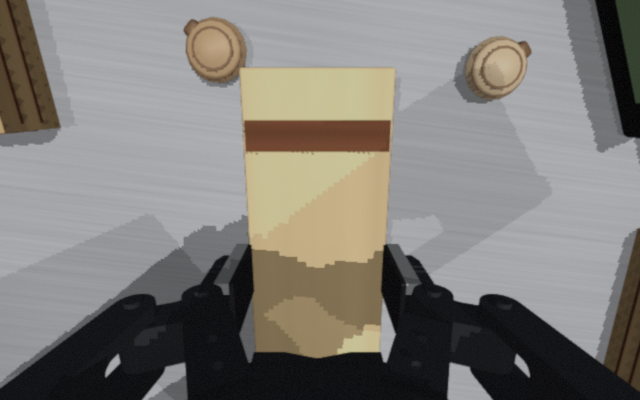

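The board is held square, front edge at row 68 and strip at rows 121–151. I'll check its tilt and offset numerically.

```bash
python3 - <<'E'
from h import *
from scipy.optimize import least_squares
s=arm.snapshot("wrist");st=arm.get_state();p=st["tool_pos"];R=cv2.Rodrigues(st["tool_rot"])[0]
I=cv2.imread("pics/w8.png").astype(int);print(I[62:74,318,0].tolist(),I[75,234:248,0].tolist(),I[75,388:402,0].tolist(),I[240,240:258,0].tolist(),I[240,380:394,0].tolist())
for z in(-1,-4,3):
  for t in(0,.03,-.03):   # tool z: + down; tilt: front goes down by t*x
    P=[p+R@np.array([x,y,z+t*x]) for x,y in((80,-29),(80,29),(0,29))];print(z,t,proj(s,P).round(1).tolist())
E
```

```text
[169, 170, 167, 165, 159, 144, 140, 145, 150, 151, 150, 151] [72, 74, 81, 90, 98, 108, 123, 138, 143, 143, 144, 144, 144, 145] [145, 146, 145, 145, 148, 143, 139, 155, 169, 171, 171, 171, 172, 172] [122, 121, 121, 122, 122, 121, 121, 120, 108, 103, 118, 128, 130, 128, 128, 130, 130, 131] [133, 132, 132, 132, 128, 123, 139, 154, 153, 154, 155, 159, 166, 170]
-1 0 [[238.0, 67.0], [396.4, 66.7], [385.0, 265.7]]
-1 0.03 [[239.4, 67.7], [394.9, 67.4], [385.0, 265.7]]
-1 -0.03 [[236.5, 66.3], [397.8, 66.0], [385.0, 265.7]]
-4 0 [[236.1, 66.2], [398.2, 65.8], [386.4, 269.0]]
-4 0.03 [[237.6, 66.9], [396.7, 66.5], [386.4, 269.0]]
-4 -0.03 [[234.6, 65.4], [399.8, 65.1], [386.4, 269.0]]
3 0 [[240.4, 68.1], [394.0, 67.8], [383.3, 261.6]]
3 0.03 [[241.7, 68.8], [392.6, 68.5], [383.3, 261.6]]
3 -0.03 [[239.0, 67.5], [395.4, 67.2], [383.3, 261.6]]
```

Request:
send_rows(turn=[[0,0,-0.01],[0,0,-0.03],[0,0,-0.05],[0,0,-0.07],[0,0,-0.071]], dp=[[0.012,-0.022,0],[0.031,-0.06,0],[0.052,-0.1,0],[0.072,-0.14,0],[0.092,-0.178,0]], gripper=[0,0,0,0,0])

```text
time: 25.2
tool_pos: [499.3, -124.7, 139.4]
tool_rot: [-3.125, -0.323, 0.001]
ft_force: [-0.1, -1.2, -0.2]
width: 0.655
finger_force: 63.9
```

Request:
send_rows(turn=[[0,0,0],[0,0,0],[0,0,0],[0,0,0],[0,0,0]], dp=[[0.02,-0.034,0],[0.04,-0.066,0],[0.055,-0.092,0],[0.065,-0.108,0],[0.065,-0.108,0]], gripper=[0,0,0,0,0])

```text
time: 25.7
tool_pos: [541.1, -5.0, 139.2]
tool_rot: [-3.124, -0.328, 0.0]
ft_force: [-0.2, -0.4, -1.1]
width: 0.651
finger_force: 63.9
```

Request:
send_rows(turn=[[0,0,0],[0,0,0],[0,0,0],[0,0,0],[0,0,0]], dp=[[0,0,0.01],[0,0,0.03],[0,0,0.05],[0,0,0.065],[0,0,0.075]], gripper=[0,0,0,0,0])

```text
time: 26.2
tool_pos: [539.3, -8.6, 62.6]
tool_rot: [-3.125, -0.32, 0.004]
ft_force: [-0.2, -1.0, -1.2]
width: 0.648
finger_force: 63.9
```

Request:
send_rows(turn=[[0,0,0],[0,0,0],[0,0,0],[0,0,0],[0,0,0]], dp=[[0,0,0],[0,0,0],[0,0,0],[0,0,0],[0,0,0]], gripper=[0,0,0,0,0])

```text
time: 26.7
tool_pos: [541.1, -7.5, 65.3]
tool_rot: [3.125, 0.323, 0.002]
ft_force: [0.2, 0.1, -0.5]
width: 0.65
finger_force: 63.9
```

```bash
python3 -c "
from h import *
plan((540.2,-7.5,50,.206-np.pi/2))"
```

```text
dp [-0.0009 -0.0002  0.0153] turn -0.0001 from [541.1  -7.5  65.3] -1.3649
```

Request:
send_rows(turn=[[0,0,0],[0,0,0],[0,0,0],[0,0,0],[0,0,0]], dp=[[-0.0005,0,0.003],[-0.0005,0,0.006],[-0.0005,0,0.009],[-0.0005,0,0.0105],[-0.0005,0,0.0105]], gripper=[0,0,0,0,0])

```text
time: 27.2
tool_pos: [539.9, -7.4, 53.7]
tool_rot: [-3.125, -0.323, 0.001]
ft_force: [-0.6, 0.3, -1.1]
width: 0.646
finger_force: 63.9
```

Request:
send_rows(turn=[[0,0,0],[0,0,0],[0,0,0],[0,0,0]], dp=[[0,0,0.001],[0,0,0.002],[0,0,0.003],[0,0,0.003]], gripper=[0,0,0,0])

```text
time: 27.6
tool_pos: [540.1, -7.5, 51.0]
tool_rot: [-3.125, -0.323, 0.0]
ft_force: [-0.5, 0.1, -0.7]
width: 0.652
finger_force: 63.9
```

Request:
send_rows(turn=[[0,0,0],[0,0,0],[0,0,0],[0,0,0]], dp=[[0,0,0.0005],[0,0,0.001],[0,0,0.0015],[0,0,0.0015]], gripper=[0,0,0,0])

```text
time: 28.0
tool_pos: [540.2, -7.5, 49.9]
tool_rot: [3.125, 0.323, 0.0]
ft_force: [-1.3, -0.8, 4.2]
width: 0.65
finger_force: 64.3
```

Contact is made, so I release and rise, then look.

Request:
send_rows(turn=[[0,0,0],[0,0,0],[0,0,0],[0,0,0],[0,0,0]], dp=[[0,0,0],[0,0,0],[0,0,0],[0,0,0],[0,0,0]], gripper=[0.7,0.8,0.9,1,1])

```text
time: 28.5
tool_pos: [540.2, -7.5, 49.6]
tool_rot: [3.125, 0.323, 0.0]
ft_force: [-0.8, -0.4, -0.3]
width: 1.002
finger_force: 0.0
```

Request:
send_rows(turn=[[0,0,0],[0,0,0],[0,0,0],[0,0,0],[0,0,0]], dp=[[0,0,-0.01],[0,0,-0.04],[0,0,-0.08],[0,0,-0.13],[0,0,-0.17]], gripper=[1,1,1,1,1])

```text
time: 29.0
tool_pos: [540.5, -7.5, 223.1]
tool_rot: [3.124, 0.323, 0.004]
ft_force: [1.4, -0.2, 0.4]
width: 0.995
finger_force: 0.0
```

Request:
send_rows(turn=[[0,0,0],[0,0,0],[0,0,0],[0,0,0],[0,0,0]], dp=[[0,0,-0.02],[0,0,-0.02],[0,0,-0.02],[0,0,-0.02],[0,0,-0.02]], gripper=[1,1,1,1,1])

```text
time: 29.5
tool_pos: [539.3, -7.3, 237.9]
tool_rot: [-3.124, -0.323, 0.005]
ft_force: [-0.5, 0.5, -1.7]
width: 1.003
finger_force: 0.0
```

```bash
python3 w.py w9; python3 -c "
from h import *
plan((605.3,327,239,-.165-np.pi/2))"
```

```text
cam [605.3   6.2 372.4] axis [-0.266 -0.053 -0.962]
29.55 [539.46  -7.38 238.08] [-3.1241 -0.3225  0.0045] [-0.2  0.4  0. ] 0.9994080623657225 0.0
dp [ 0.1328 -0.3139 -0.0009] turn 0.3707 from [539.5  -7.4 238.1] -1.3651
```

View pics/w9.png

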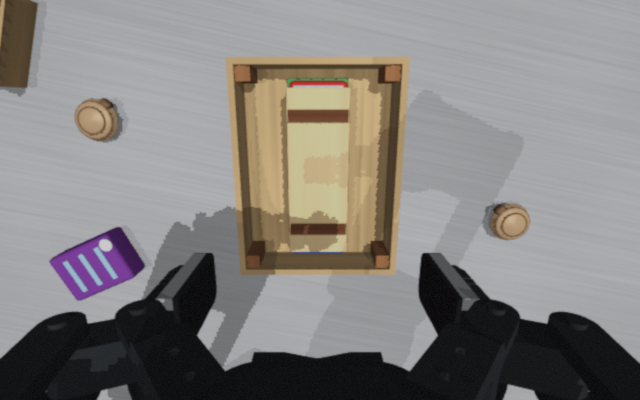

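The board runs along the crate at rows 83–252, columns 287–350, with the tin's red edge and block's blue edge peeking out evenly. I'll verify numerically, then go over the punnet.

```bash
python3 -c "
from h import *
s=arm.snapshot('wrist')
P=[ray_plane(s,uv,51) for uv in((286.5,84),(350,84),(346.5,252),(288.5,252))]
print(np.mean(P,0), proj(s,box((540.3,-7.5,.206),(160,58,12),39)).round(0).tolist())"
```

```text
[541.67815585  -7.20464847  51.        ] [[345.0, 247.0], [346.0, 252.0], [291.0, 247.0], [290.0, 252.0], [349.0, 88.0], [350.0, 87.0], [287.0, 88.0], [285.0, 88.0]]
```

Request:
send_rows(turn=[[0,0,0.06],[0,0,0.14],[0,0,0.22],[0,0,0.3],[0,0,0.371]], dp=[[0.01,-0.024,0],[0.027,-0.065,0],[0.045,-0.107,0],[0.063,-0.149,0],[0.08,-0.19,0]], gripper=[1,1,1,1,1])

```text
time: 30.1
tool_pos: [579.7, 196.6, 238.8]
tool_rot: [3.13, -0.265, -0.002]
ft_force: [0.7, -0.3, 0.4]
width: 1.002
finger_force: 0.0
```

Request:
send_rows(turn=[[0,0,0],[0,0,0],[0,0,0],[0,0,0],[0,0,0]], dp=[[0.001,-0.043,0],[0.003,-0.084,0],[0.004,-0.115,0],[0.004,-0.135,0],[0.004,-0.135,0]], gripper=[1,1,1,1,1])

```text
time: 30.6
tool_pos: [605.3, 330.2, 237.9]
tool_rot: [-3.131, 0.254, 0.003]
ft_force: [-0.2, -0.5, 0.7]
width: 1.003
finger_force: 0.0
```

Request:
send_rows(turn=[[0,0,0],[0,0,0],[0,0,0],[0,0,0],[0,0,0]], dp=[[0,0,0],[0,0,0],[0,0,0],[0,0,0],[0,0,0]], gripper=[1,1,1,1,1])

```text
time: 31.1
tool_pos: [606.0, 326.6, 239.9]
tool_rot: [-3.131, 0.261, -0.0]
ft_force: [1.0, -0.1, 0.7]
width: 1.002
finger_force: 0.0
```

```bash
python3 w.py w10; python3 - <<'E'
from h import *
s=arm.snapshot("wrist");c=proj(s,[(605,327,30)])[0].astype(int)
for sat in(45,60):
    h=comp(s,tuple(c),sat);p,e=fit([(s,h)],DIM["punnet"]);print(c,h.min(0),h.max(0),p,e)
y=(p[2]+np.pi/2)%np.pi-np.pi/2
plan((p[0],p[1],13,y-np.pi/2))
E
```

```text
cam [672.  315.1 374.6] axis [-0.265  0.046 -0.963]
31.15 [605.96 326.78 239.89] [-3.1307e+00  2.6040e-01 -4.0000e-04] [ 0.4 -0.3 -0.5] 1.0008706072453082 0.0
[316 172] [288 130] [344 214] [604.16965893 327.40792318   2.99533885] 0.013512798815316269
[316 172] [288 131] [344 214] [603.9455233  327.40561699   2.99448405] 0.016050010708931247
dp [-2.100e-03 -1.000e-04  2.268e-01] turn -0.0187 from [606.  326.9 239.8] -1.7366
```

View pics/w10.png

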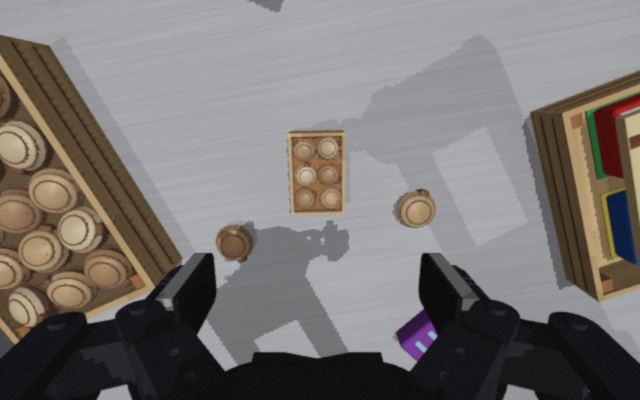

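The punnet is at (316,172), square to the jaws and clear of the clams at (415,209) and (234,243).

Request:
send_rows(turn=[[0,0,-0.019],[0,0,-0.019],[0,0,-0.019],[0,0,-0.019],[0,0,-0.019]], dp=[[-0.0015,0,0.03],[-0.0015,0,0.07],[-0.0015,0,0.11],[-0.0015,0,0.15],[-0.0015,0,0.175]], gripper=[1,1,1,1,1])

```text
time: 31.7
tool_pos: [602.7, 326.9, 61.2]
tool_rot: [3.132, -0.23, -0.006]
ft_force: [-0.3, -0.4, -0.2]
width: 0.999
finger_force: 0.0
```

Request:
send_rows(turn=[[0,0,0],[0,0,0],[0,0,0],[0,0,0],[0,0,0]], dp=[[0,0,0.015],[0,0,0.03],[0,0,0.042],[0,0,0.051],[0,0,0.051]], gripper=[1,1,1,1,1])

```text
time: 32.2
tool_pos: [603.9, 327.4, 12.8]
tool_rot: [3.133, -0.229, -0.002]
ft_force: [-0.2, -0.2, 0.0]
width: 0.997
finger_force: 0.0
```

Request:
send_rows(turn=[[0,0,0],[0,0,0],[0,0,0],[0,0,0],[0,0,0]], dp=[[0,0,0],[0,0,0],[0,0,0],[0,0,0],[0,0,0]], gripper=[0.9,0.8,0.7,0.5,0.3])

```text
time: 32.7
tool_pos: [605.1, 327.9, 14.8]
tool_rot: [-3.132, 0.229, -0.003]
ft_force: [-0.4, 0.1, 5.6]
width: 0.647
finger_force: 65.4
```

Request:
send_rows(turn=[[0,0,0],[0,0,0],[0,0,0],[0,0,0]], dp=[[0,0,0],[0,0,0],[0,0,0],[0,0,0]], gripper=[0,0,0,0])

```text
time: 33.1
tool_pos: [605.1, 327.9, 14.8]
tool_rot: [-3.132, 0.229, -0.003]
ft_force: [-0.3, 0.9, 6.4]
width: 0.643
finger_force: 65.4
```

Request:
send_rows(turn=[[0,0,0],[0,0,0],[0,0,0],[0,0,0],[0,0,0]], dp=[[0,0,-0.01],[0,0,-0.03],[0,0,-0.06],[0,0,-0.1],[0,0,-0.14]], gripper=[0,0,0,0,0])

```text
time: 33.6
tool_pos: [603.6, 327.3, 154.5]
tool_rot: [3.132, -0.229, -0.003]
ft_force: [0.1, 0.4, -0.1]
width: 0.645
finger_force: 64.7
```

Request:
send_rows(turn=[[0,0,0],[0,0,0],[0,0,0],[0,0,0],[0,0,0]], dp=[[0,0,0],[0,0,0],[0,0,0],[0,0,0],[0,0,0]], gripper=[0,0,0,0,0])

```text
time: 34.1
tool_pos: [603.6, 327.3, 151.9]
tool_rot: [3.132, -0.23, -0.004]
ft_force: [-0.1, -0.1, -1.3]
width: 0.647
finger_force: 64.8
```

```bash
python3 w.py w11; python3 - <<'E'
from h import *
s=arm.snapshot("wrist");st=arm.get_state();p=st["tool_pos"];R=cv2.Rodrigues(st["tool_rot"])[0]
print(proj(s,[p+R@np.array([x,y,z]) for x,y,z in((42,-28,-22),(42,28,-22),(42,0,-22),(42,0,14))]).round(1).tolist())
plan((541,-7.3,153,.206-np.pi/2))
E
```

```text
cam [670.3 317.2 286.3] axis [-0.269  0.039 -0.962]
34.15 [603.76 327.36 152.15] [ 3.1322 -0.2295 -0.0036] [ 0.2 -0.3 -0.8] 0.6465658848020182 64.7704017162323
[[232.6, 181.0], [398.9, 180.7], [315.8, 180.9], [316.1, 163.0]]
dp [-0.0135  0.3403 -0.0005] turn -0.3522 from [603.9 327.4 152.5] -1.717
```

View pics/w11.png

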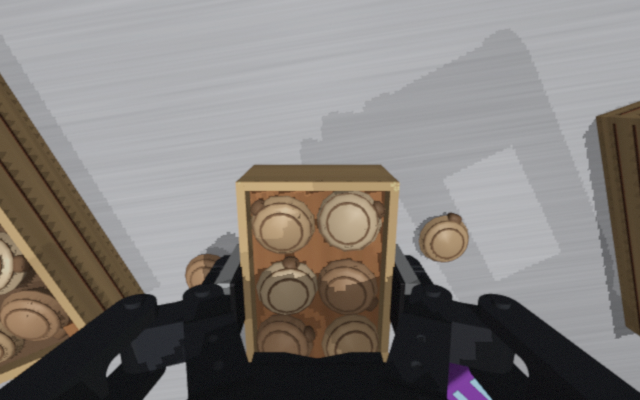

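The punnet is held level and square, front top edge near row 182 as predicted. Now I carry it to the board.

Request:
send_rows(turn=[[0,0,-0.05],[0,0,-0.12],[0,0,-0.2],[0,0,-0.28],[0,0,-0.352]], dp=[[-0.001,0.025,0],[-0.003,0.07,0],[-0.005,0.117,0],[-0.006,0.164,0],[-0.008,0.21,0]], gripper=[0,0,0,0,0])

```text
time: 34.7
tool_pos: [565.3, 119.4, 153.4]
tool_rot: [3.124, 0.328, -0.0]
ft_force: [0.9, -0.6, -0.8]
width: 0.642
finger_force: 64.7
```

Request:
send_rows(turn=[[0,0,0],[0,0,0],[0,0,0],[0,0,0],[0,0,0]], dp=[[-0.016,0.04,0],[-0.031,0.075,0],[-0.042,0.103,0],[-0.0496,0.1206,0],[-0.0496,0.1206,0]], gripper=[0,0,0,0,0])

```text
time: 35.2
tool_pos: [541.6, -9.7, 153.5]
tool_rot: [3.125, 0.317, -0.001]
ft_force: [0.9, 0.9, -0.5]
width: 0.647
finger_force: 64.8
```

Request:
send_rows(turn=[[0,0,0],[0,0,0],[0,0,0],[0,0,0],[0,0,0]], dp=[[0,0,0.01],[0,0,0.03],[0,0,0.05],[0,0,0.065],[0,0,0.072]], gripper=[0,0,0,0,0])

```text
time: 35.7
tool_pos: [540.7, -5.6, 79.3]
tool_rot: [-3.123, -0.325, 0.005]
ft_force: [0.5, 0.1, 0.1]
width: 0.643
finger_force: 64.7
```

Request:
send_rows(turn=[[0,0,0],[0,0,0],[0,0,0],[0,0,0],[0,0,0]], dp=[[0,0,0],[0,0,0],[0,0,0],[0,0,0],[0,0,0]], gripper=[0,0,0,0,0])

```text
time: 36.2
tool_pos: [542.3, -7.3, 82.2]
tool_rot: [3.125, 0.323, 0.002]
ft_force: [0.3, 0.3, -1.3]
width: 0.642
finger_force: 64.7
```

```bash
python3 -c "
from h import *
plan((541.5,-7.2,65.8,.206-np.pi/2))"
```

```text
dp [-0.0008 -0.0003  0.0164] turn -0.0003 from [542.3  -7.3  82.2] -1.3651
```

Request:
send_rows(turn=[[0,0,0],[0,0,0],[0,0,0],[0,0,0],[0,0,0]], dp=[[-0.0005,0,0.003],[-0.0005,0,0.006],[-0.0005,0,0.009],[-0.0005,0,0.0105],[-0.0005,0,0.0105]], gripper=[0,0,0,0,0])

```text
time: 36.7
tool_pos: [541.2, -7.3, 70.7]
tool_rot: [-3.125, -0.323, 0.001]
ft_force: [-0.2, -0.4, -0.5]
width: 0.649
finger_force: 64.7
```

Request:
send_rows(turn=[[0,0,0],[0,0,0],[0,0,0],[0,0,0],[0,0,0]], dp=[[0,0,0.001],[0,0,0.002],[0,0,0.003],[0,0,0.004],[0,0,0.004]], gripper=[0,0,0,0,0])

```text
time: 37.2
tool_pos: [541.3, -7.3, 67.0]
tool_rot: [-3.125, -0.323, 0.0]
ft_force: [1.3, 0.7, -1.3]
width: 0.647
finger_force: 64.7
```

Request:
send_rows(turn=[[0,0,0],[0,0,0],[0,0,0],[0,0,0]], dp=[[0,0,0.0005],[0,0,0.001],[0,0,0.0015],[0,0,0.0015]], gripper=[0,0,0,0])

```text
time: 37.6
tool_pos: [541.5, -7.3, 65.8]
tool_rot: [3.125, 0.323, 0.0]
ft_force: [-0.9, 0.2, 2.0]
width: 0.644
finger_force: 65.1
```

Request:
send_rows(turn=[[0,0,0],[0,0,0],[0,0,0],[0,0,0],[0,0,0]], dp=[[0,0,0],[0,0,0],[0,0,0],[0,0,0],[0,0,0]], gripper=[0.7,0.8,0.9,1,1])

```text
time: 38.1
tool_pos: [541.5, -7.3, 65.6]
tool_rot: [-3.125, -0.323, -0.0]
ft_force: [0.2, 0.5, 0.4]
width: 1.0
finger_force: 0.0
```

Request:
send_rows(turn=[[0,0,0],[0,0,0],[0,0,0],[0,0,0],[0,0,0]], dp=[[0,0,-0.01],[0,0,-0.04],[0,0,-0.08],[0,0,-0.12],[0,0,-0.17]], gripper=[1,1,1,1,1])

```text
time: 38.6
tool_pos: [540.4, -7.1, 236.8]
tool_rot: [-3.124, -0.323, 0.003]
ft_force: [1.1, 0.3, 0.7]
width: 1.0
finger_force: 0.0
```

Request:
send_rows(turn=[[0,0,0],[0,0,0],[0,0,0],[0,0,0],[0,0,0]], dp=[[0,0,-0.02],[0,0,-0.02],[0,0,-0.02],[0,0,-0.02],[0,0,-0.02]], gripper=[1,1,1,1,1])

```text
time: 39.1
tool_pos: [540.6, -7.1, 253.9]
tool_rot: [-3.124, -0.322, 0.005]
ft_force: [-0.1, 0.3, -0.0]
width: 1.003
finger_force: 0.0
```

```bash
python3 w.py w12; python3 - <<'E'
from h import *
A=arm.snapshot("side")["color"][150:290,240:450];W=arm.snapshot("scene")["color"][160:300,230:440]
I=cv2.imread("pics/w12.png")[20:300,180:460]
c=np.hstack([cv2.resize(I,(380,380)),np.vstack([cv2.resize(x[:,:,::-1],(285,190)) for x in(A,W)])]);cv2.imwrite("pics/fin.png",c)
E
```

```text
cam [606.6   6.4 388.3] axis [-0.266 -0.053 -0.962]
39.15 [540.7   -7.16 254.06] [-3.124  -0.3226  0.0046] [-0.9  0.2 -0.6] 1.000127734010427 0.0
```

View pics/fin.png

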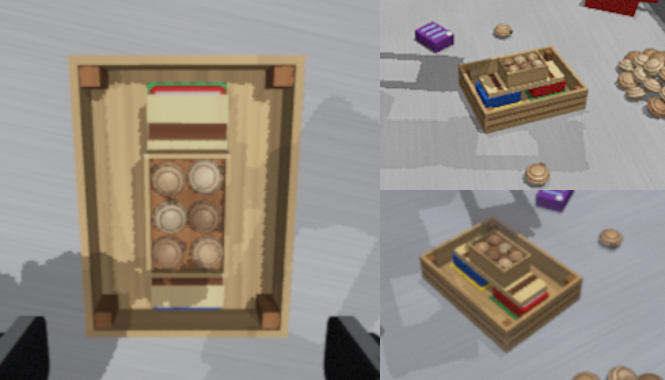

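The final views show the stack upright and in line: the punnet at crop rows 153–277 sits on the board at rows 87–308. One numeric check, then I hand in.

```bash
python3 -c "
from h import *
s=arm.snapshot('wrist')
P=proj(s,box((541,-7.3,.206),(84,56,36),51))[1::2]
print(((P-[180,20])*380/280).round(0).tolist(), arm.get_state()['time'])"
```

```text
[[227.0, 277.0], [146.0, 277.0], [230.0, 154.0], [143.0, 154.0]] 39.3
```

The punnet's outline matches the predicted centred pose within 1–2 mm.

Request:
send_rows(turn=[[0,0,0],[0,0,0],[0,0,0],[0,0,0],[0,0,0]], dp=[[0,0,0],[0,0,0],[0,0,0],[0,0,0],[0,0,0]], gripper=[1,1,1,1,1])

```text
time: 39.8
tool_pos: [541.4, -7.3, 255.7]
tool_rot: [3.125, 0.323, 0.0]
ft_force: [0.3, 0.3, 0.0]
width: 0.998
finger_force: 0.0
```

```bash
python3 -c "
from rig import arm
print(arm.sign_off())"
```

```text
the job is handed in; nothing more can be done
None
```

The crate is packed and handed in at about 40 s of the 128 s: block on yellow, tin on green, board across both, punnet upright on the middle, all within about 2 mm of centre by camera and released, though the hand-in gave no verdict.

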